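Close up a cassette file: move the rail stop one notch in

TASK

Two notched metal rails on the bench hold filed rows of tissue cassettes, each with a black stop lying across it. In one rail the stop stands a notch too far from its row: lift that stop clear of its notch, shift it one notch towards the cassettes, into the notch right beside the row, and leave it standing upright and fully down in that notch. Leave the other rail's stop, which is already right beside its row, where it is.

Things in the scene. Friction and masses are not known exactly. Their poses are not given: they have to be found in the camera images.
- stop_a_grip (a point): Grip centre of the loose black stop to move (~140 g). Upright grip block 30 mm (x, across rail) x 14 (y, along rail) x 50 tall, clear on all sides; this point is half-way up. Below it a cross bar 92 x 14 x 14 mm tall (underside 39 mm below this point) lies in the walls' notches; under that an apron 36 x 14 x 16 mm hangs between the walls. Starts 44 mm to the +y side of next_notch, 55 mm off its row.
- next_notch (a point): The notch to fill, beside the last cassette: point midway between the facing notches of the two walls, at notch-floor height, 26 mm above the bench. z up, x across the rail, y along it away from the cassettes (their face is 18 mm off on -y). Stop seated: its grip centre 39 mm above this point, with play of 6 mm each way along and 7 mm across. Tooth tops are 17 mm above this point.
- rail_a: The fixed aluminium rail of that stop, 290 mm (y) x 70 mm (x); origin under its middle on the bench, axes as next_notch. Floor 8 mm thick; walls 10 mm thick, 50 mm apart inside, each with six notches 26 mm wide, 17 mm deep, every 44 mm, between round-topped teeth 43 mm above the bench. White cassettes stand in a row from its -y end, tops 37 mm above the bench.
- stop_b_grip (a point): The same point of the identical stop on the other, identical rail, which has a longer row of cassettes and whose stop is already in the notch right beside them (gap about 11 mm). To be left alone.

How it is judged:
On the way:
1. the stop is lifted clear of the notches (its bar above the tooth tops) (z of stop_a_grip in the frame of next_notch above 0.058 m), for 0.1 s.
At the end, for the whole second after the job is handed in: The stop stands in the notch right beside its row of cassettes: its grip's centre is within 14 mm of the notch's middle along the rail and 15 mm across it, fully down (within 5 mm of its seated height) and upright within 10 degrees, staying so by itself (y of stop_a_grip in the frame of next_notch between -0.014 and 0.014 m and x of stop_a_grip in the frame of next_notch between -0.015 and 0.015 m and z of stop_a_grip in the frame of next_notch between 0.032 and 0.044 m and angle between stop_a_grip's own z axis and vertical below 0.175 rad); the robot touches nothing.
It fails at once if the other rail's stop is moved by more than 15 mm (distance of stop_b_grip from where it was at the start of the episode above 0.015 m).
It also fails if it takes over 34 s, if anything falls off the work surface, if the arm or the gripper's body presses on something with over 40 N, if the wrist force passes 120 N, or if a joint passes its speed limit or range.

ROBOT

A 6-joint arm with a two-finger parallel gripper is mounted at the origin on the work surface. World frame = base frame: x ahead of the robot, y to its left, z up, the work surface at z = 0. Lengths are in m, angles in rad, forces in N, time in s.
With the tool pointing down it reaches from about 0.275 to 0.75 m from the base axis. Payload 10.2 kg.
Tool frame: the origin (TCP) lies on the centre line of the jaws, within the pads' length; the fingertips stand 25 mm ahead of it and the grasp point (between the pads) lies 6 mm ahead of it; z points along the fingers, y is the direction in which the jaws open and shut (so a half turn about z gives the same grasp; the last joint's range is limited). The gripper opens to 88 mm and grips with 3 to 60 N. Pads are 18 mm wide; open, the fingers measure 123 mm over their backs; the gripper's body (75 mm by 187 mm) begins 45 mm behind the grasp point.
Start: joints at [1.114, 0.313, 1.498, -0, 1.331, -0.223], TCP at [0.122, 0.511, 0.264] pointing down, gripper open.
Joint ranges: [-2.94, 2.94], [-0.97, 2.17], [0.19, 2.56], [-1.23, 4.37], [0.02, 3.11], [-2.88, 2.88]. Speed limits (rad/s): [2.39, 2.39, 3.01, 3.14, 3.14, 3.14].

INTERFACE

Orientations are given as a rotation vector (axis times angle).
In Python, from workcell import arm gives the robot as it stands. The module is installed in compiled form; this text tells all that it offers.
- The arm moves only by the tool step_arm, never from a script. Its argument "rows" is a list that holds one entry, the list of rows, each a list of 7 numbers: the shift along the tool's x, y, z in cm, then the turn, a rotation vector about the tool's x, y, z in rad, then the opening, from 0 (shut) to 1 (fully open). A call has exactly 5 rows; each row shifts and turns the pose as measured when the row begins, along the tool's axes as they then stand; what a row does not reach is not made up. A row lasts 1/12 s, in which the tool goes at most 41.7 mm and 7.16 degrees, less where a joint would pass 70% of its speed; a pose out of reach is approached as far as the arm can. A call with a gripper value outside its range is refused whole. The fingers move at their own pace and stop on an object; "squeeze" is the grip in N (left out, the last holds). Time passes only in rows, so rows that do not move let the fingers close, or fill a call up. It gives the time, the measured TCP pose, the force and the opening at its end, in the units of the state.
- arm.sense(): the state, without advancing time (a new reading comes with each control period).
- arm.capture(name): name is "scene" or "top"; returns the picture (420x560x3 uint8, red, green, blue); there is no depth.
- arm.get_calibration(name): a dict with "camera_matrix" (3x3 intrinsics, pixels), "eye" and "orientation" of the camera in the world. Camera axes: x right, y down, z forward; pixel columns grow to the right and rows downward; lengths in m; the calibration is good to about 2 mm. A picture is of the moment at which its call begins. get_calibration takes no time and is no camera call.
- arm.finish_job(): hands the job in, once; it reports no verdict.
Trained networks look in the newest picture that a camera, given by its name, has taken for a name from the list of things; names that differ only in an ending like _2 or _b are one class to them, and where a whole thing is asked for, a point or a joint stands for the part that bears it (a point fixed in the world has none). Each returns a list of dicts, best first, with "conf" (0 to 1); they miss things now and then, are a little off and sometimes report something else, mostly with a low value. They report only what shows in the picture. A call takes as long as a camera call.
- arm.trace(camera, name): "mask" (420x560 bool, what is visible of it) and "rect" ([left, top, width, height] in pixels, round what is visible of it).
- arm.place_of(camera, name): "centre" ([column, row] in pixels: a listed point, or the origin of a listed thing).
The state is a dict: "time_s": time; "qpos": joint angles; "joint_velocities": joint speeds; "joint_efforts": joint torques, N m; "ee_pos": TCP position; "tool_rot": TCP orientation; "contact_force": force on the tool from outside, world axes, zero at the start; "wrist_torque": the same for the moment, N m; "opening": finger opening in m.
Only numpy, scipy, OpenCV 4.12 (cv2) and the standard library are available. Lean on these libraries where they do the work, as an engineer would, in place of code of your own. Each camera call takes 0.05 s, during which the arm holds its last target.

## Working session

There is one attempt and no reset: what is moved stays moved. The work goes in short steps, Python scripts to look and compute and a tool call to move; the robot and the scene stay as the last step left them, time stands still between calls to the robot, and variables do not carry over. Pictures are saved under pics/ and viewed, and the job is handed in when it is done.

Besides the shell and the picture viewer there is one more tool, called after "Call:" as a command line: name --argument value ..., lists and objects as JSON in quotes. step_arm: Moves the arm, as the interface text tells. Its arguments: {"type":"object","properties":{"rows":{"type":"array"},"squeeze":{"type":"number"}},"required":["rows"]}

```bash
mkdir -p pics; cat > h.py <<'E'
import numpy as np, cv2
from workcell import arm
from scipy.spatial.transform import Rotation as R
def cal(n):
    c=arm.get_calibration(n); K=np.array(c["camera_matrix"]); o=np.array(c["orientation"]); e=np.array(c["eye"])
    if o.shape!=(3,3): o=R.from_rotvec(o).as_matrix() if o.size==3 else R.from_quat(o).as_matrix()
    return K,o,e
def ray(n,p):
    K,o,e=cal(n); d=o@np.linalg.inv(K)@np.array([p[0],p[1],1.]); return e,d/np.linalg.norm(d)
def atz(n,p,z):
    e,d=ray(n,p); return e+d*(z-e[2])/d[2]
def proj(n,P):
    K,o,e=cal(n); q=K@(o.T@(np.array(P)-e)); return q[:2]/q[2]
def tri(p1,p2):
    (e1,d1),(e2,d2)=ray("scene",p1),ray("top",p2)
    s=np.linalg.lstsq(np.c_[d1,-d2],e2-e1,rcond=None)[0]; a,b=e1+s[0]*d1,e2+s[1]*d2
    return (a+b)/2,np.linalg.norm(a-b)
def snap(n,f):
    i=arm.capture(n); cv2.imwrite("pics/"+f,i[:,:,::-1]); return i
E
python3 - <<'E'
from h import *
np.set_printoptions(precision=4,suppress=True)
for n in("scene","top"):
    snap(n,n+"0.png"); print(arm.get_calibration(n))
    for k in("stop_a_grip","next_notch","rail_a"):
        for d in arm.place_of(n,k): print(n,k,d)
s=arm.sense(); print(s["time_s"],s["ee_pos"],s["tool_rot"],s["opening"])
E
```

```text
{'camera_matrix': array([[480.7185,   0.    , 276.2441],
       [  0.    , 480.7185, 203.0517],
       [  0.    ,   0.    ,   1.    ]]), 'eye': array([ 1.0323, -0.0761,  0.852 ]), 'orientation': array([-2.0396, -1.7562,  0.504 ])}
scene stop_a_grip {'centre': [193.4, 208.7], 'conf': 0.78}
scene next_notch {'centre': [175.6, 221.9], 'conf': 0.68}
scene rail_a {'centre': [185.7, 226.8], 'conf': 0.9}
scene rail_a {'centre': [393.3, 172.3], 'conf': 0.48}
{'camera_matrix': array([[424.5015,   0.    , 285.4078],
       [  0.    , 424.5015, 208.2328],
       [  0.    ,   0.    ,   1.    ]]), 'eye': array([ 0.4357, -0.005 ,  0.7261]), 'orientation': array([-2.1135,  2.1271, -0.1771])}
top stop_a_grip {'centre': [396.4, 214.6], 'conf': 0.96}
top next_notch {'centre': [416.8, 218.2], 'conf': 0.74}
top rail_a {'centre': [397.9, 218.6], 'conf': 0.75}
0.4 [0.1216 0.5107 0.2636] [-0.3663 -3.1201  0.0003] 0.0883015167861088
```

View pics/scene0.png

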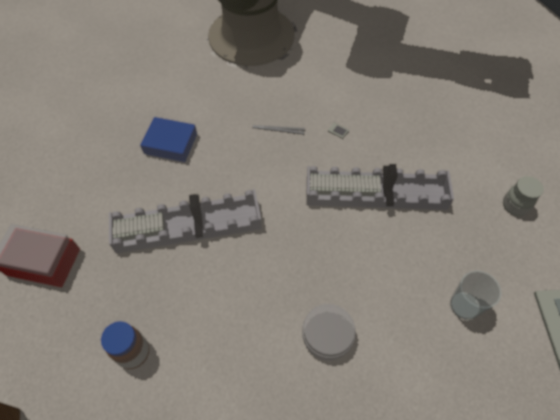

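View pics/top0.png

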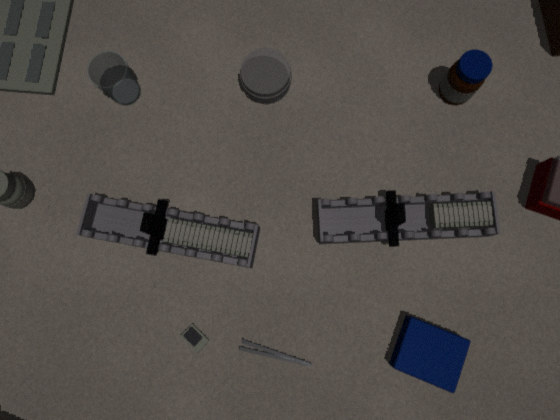

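The scene picture shows rail A on the left: its stop is at (196,215) with an empty gap to the cassettes at (110–160,225). In the top picture it is on the right: stop at (395,217), cassettes at 435–493. Rail B's stop, at scene (390,185) and top (157,227), is right beside its row.

```bash
python3 - <<'E'
from h import *
np.set_printoptions(precision=4,suppress=True)
print("grip tri",tri([193.4,208.7],[396.4,214.6]),atz("top",[396.4,214.6],.065),atz("scene",[193.4,208.7],.065))
print("notch tri",tri([175.6,221.9],[416.8,218.2]),atz("top",[416.8,218.2],.026),atz("scene",[175.6,221.9],.026))
print("rail tri",tri([185.7,226.8],[397.9,218.6]),atz("top",[397.9,218.6],0),atz("scene",[185.7,226.8],0))
i=cv2.imread("pics/top0.png")[170:260,300:510]; i=cv2.convertScaleAbs(i,alpha=1.8)
a=cv2.resize(i,None,fx=3.8,fy=3.8,interpolation=cv2.INTER_CUBIC); 
cv2.imwrite("pics/topz.png",a)
i=cv2.imread("pics/scene0.png")[180:260,100:270]; i=cv2.convertScaleAbs(i,alpha=1.5)
cv2.imwrite("pics/scz.png",cv2.resize(i,None,fx=4.5,fy=4.5,interpolation=cv2.INTER_CUBIC))
for n in("top","scene"):
  for d in arm.trace(n,"rail_a"):
    m=d["mask"].astype(np.uint8); c=max(cv2.findContours(m,0,1)[0],key=cv2.contourArea)
    print(n,d["conf"],d["rect"],cv2.boxPoints(cv2.minAreaRect(c)).tolist())
  for d in arm.trace(n,"stop_a_grip"):
    m=d["mask"].astype(np.uint8); c=max(cv2.findContours(m,0,1)[0],key=cv2.contourArea)
    print(n,"stop",d["conf"],d["rect"],cv2.boxPoints(cv2.minAreaRect(c)).tolist())
E
```

```text
grip tri (array([ 0.5453, -0.1726,  0.0622]), np.float64(0.0026600891631349288)) [ 0.545  -0.1705  0.065 ] [ 0.5467 -0.1735  0.065 ]
notch tri (array([ 0.5456, -0.2151,  0.0226]), np.float64(0.0006164570590105432)) [ 0.5451 -0.2137  0.026 ] [ 0.5475 -0.2148  0.026 ]
rail tri (array([ 0.5482, -0.1942,  0.0001]), np.float64(0.010312365672669885)) [ 0.5487 -0.189   0.    ] [ 0.5467 -0.1994  0.    ]
top 0.91 [313.0, 190.2, 187.1, 50.4] [[395.484619140625, 194.60958862304688], [497.72076416015625, 188.682861328125], [500.4295654296875, 235.40988159179688], [398.19342041015625, 241.33660888671875]]
top stop 0.98 [382.6, 193.6, 25.0, 55.6] [[385.0, 192.0], [404.0, 192.0], [404.0, 246.0], [385.0, 246.0]]
scene 0.94 [108.4, 190.0, 156.6, 64.6] [[103.79209899902344, 212.71096801757812], [256.0882568359375, 188.14706420898438], [262.8681640625, 230.18255615234375], [110.572021484375, 254.7464599609375]]
scene 0.59 [189.0, 194.3, 13.6, 45.8] [[187.7772979736328, 194.82972717285156], [198.51966857910156, 193.3974151611328], [204.27513122558594, 236.56333923339844], [193.5327606201172, 237.9956512451172]]
scene stop 0.89 [187.4, 195.8, 15.4, 42.4] [[187.31439208984375, 194.63894653320312], [198.60446166992188, 193.09939575195312], [204.52536010742188, 236.519287109375], [193.23529052734375, 238.058837890625]]
```

View pics/topz.png

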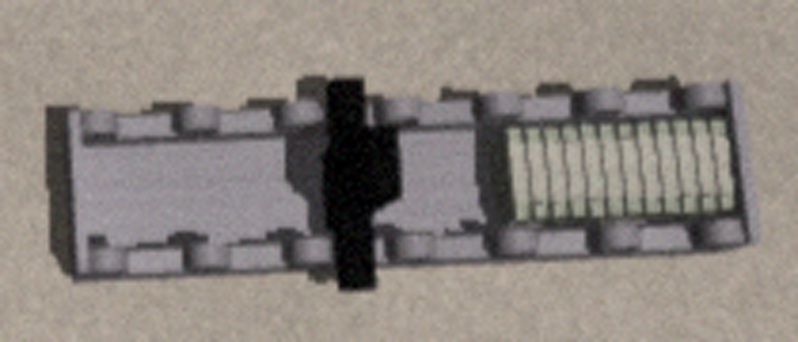

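View pics/scz.png

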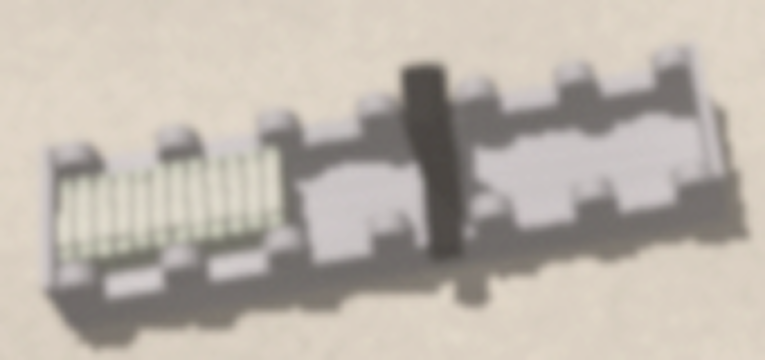

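```bash
python3 - <<'E'
from h import *
from scipy.optimize import least_squares
np.set_printoptions(precision=4,suppress=True)
U=np.array([(102,118),(199,115),(300,108),(400,106),(500,100),(602,98),(706,94)])
L=np.array([(105,252),(210,246),(310,244),(412,240),(515,236),(618,233),(718,230)])
P=np.r_[U,L]/3.8+[300,170]
S1=np.array([(76,155),(178,138),(280,122),(376,104),(476,88),(574,70),(674,55)])  # far wall
S2=np.array([(74,272),(180,256),(284,236),(390,220),(490,205),(592,188),(690,172)])
Q=np.r_[S1,S2]/4.5+[100,180]
ys=np.arange(132,-133,-44)/1000
def mod(p,z,sgn):
    c,s=np.cos(p[2]),np.sin(p[2])
    out=[]
    for xx,yy in [(a,b) for a in sgn for b in ys]:
        out.append([p[0]+c*xx-s*yy,p[1]+s*xx+c*yy,z])
    return np.array(out)
for z in(.038,.043):
  # upper row in top image: which x? 
  for n,pix,sg,rev in(("top",P,(.03,-.03),0),("scene",Q,(-.03,.03),1)):
    px=pix.copy()
    if rev: px=np.r_[px[:7][::-1],px[7:][::-1]]
    W=np.array([atz(n,q,z) for q in px])
    f=least_squares(lambda p:(mod(p,z,sg)[:,:2]-W[:,:2]).ravel(),[.546,-.194,0])
    p=f.x; r=np.array([-np.sin(p[2]),np.cos(p[2])])
    print(n,z,"rail",p,"rms",np.sqrt(np.mean(f.fun**2)),"cur notch",p[:2]+.022*r,"next",p[:2]-.022*r)
# stop grip-top / bar in top image: bar ends
for z,q in((.054,(346,80)),(.054,(356,288)),(.09,(386,128)),(.09,(386,205)),(.09,(402,165))):
  print(z,atz("top",np.array(q)/3.8+[300,170],z))
E
```

```text
top 0.038 rail [ 0.5481 -0.1945  0.0303] rms 0.0009116678183358669 cur notch [ 0.5474 -0.1725] next [ 0.5488 -0.2165]
scene 0.038 rail [ 0.544  -0.1941  0.0374] rms 0.0007974811509110468 cur notch [ 0.5431 -0.1721] next [ 0.5448 -0.216 ]
top 0.043 rail [ 0.5473 -0.1931  0.0303] rms 0.0013090417373651697 cur notch [ 0.5466 -0.1711] next [ 0.5479 -0.2151]
scene 0.043 rail [ 0.547  -0.1933  0.0374] rms 0.0009794311606228462 cur notch [ 0.5461 -0.1713] next [ 0.5478 -0.2153]
0.054 [ 0.5855 -0.1667  0.054 ]
0.054 [ 0.497  -0.1664  0.054 ]
0.09 [ 0.5576 -0.173   0.09  ]
0.09 [ 0.5265 -0.1713  0.09  ]
0.09 [ 0.5426 -0.1785  0.09  ]
```

Call:
step_arm --rows '[[[-2.8, -2.8, 0, 0, 0, -0.054, 1], [-2.8, -2.8, 0, 0, 0, -0.054, 1], [-2.8, -2.8, 0, 0, 0, -0.054, 1], [-2.8, -2.8, 0, 0, 0, -0.054, 1], [-2.8, -2.8, 0, 0, 0, -0.054, 1]]]' --squeeze 25

```text
time_s: 1.02
ee_pos: [0.2426, 0.3532, 0.2626]
tool_rot: [0.091, -3.14, -0.002]
contact_force: [0.4, 1.1, 0.6]
opening: 0.0881
```

```bash
cat >> h.py <<'E'
def go(x,y,z,yaw):
    """remaining shift in tool cm; yaw= rail yaw, tool y along rail y, tool down"""
    s=arm.sense(); Rm=R.from_rotvec(s["tool_rot"]).as_matrix(); p=np.array(s["ee_pos"])
    T=np.c_[[-np.cos(yaw),-np.sin(yaw),0],[-np.sin(yaw),np.cos(yaw),0],[0,0,-1.]]
    print("t",round(s["time_s"],2),"tcp",p.round(4),"shift cm",(Rm.T@(np.array([x,y,z])-p)*100).round(2),"turn",R.from_matrix(Rm.T@T).as_rotvec().round(3),"F",np.round(s["contact_force"],1),"op",round(s["opening"],4))
E
python3 - <<'E'
from h import *
go(.544,-.172,.2,.034)
for q in((346,80),(356,288)): print(atz("top",np.array(q)/3.8+[300,170],.04))
E
```

```text
t 1.02 tcp [0.2426 0.3532 0.2626] shift cm [-27.06 -54.18   6.19] turn [ 0.001 -0.001  0.024] F [0.4 1.1 0.6] op 0.0881
[ 0.58857084 -0.1700258   0.04      ]
[ 0.49825648 -0.16976493  0.04      ]
```

Call:
step_arm --rows '[[[-1.8, -3.6, 0, 0, 0, 0.02, 1], [-1.8, -3.6, 0, 0, 0, 0, 1], [-1.8, -3.6, 0, 0, 0, 0, 1], [-1.8, -3.6, 0, 0, 0, 0, 1], [-1.8, -3.6, 0, 0, 0, 0, 1]]]'

```text
time_s: 1.43
ee_pos: [0.3432, 0.1705, 0.2633]
tool_rot: [-0.066, 3.138, 0.004]
contact_force: [0.6, 0.5, 0.4]
opening: 0.0884
```

Call:
step_arm --rows '[[[-1.8, -3.6, 0, 0, 0, 0, 1], [-1.8, -3.6, 0, 0, 0, 0, 1], [-1.8, -3.6, 0, 0, 0, 0, 1], [-1.8, -3.6, 0, 0, 0, 0, 1], [-1.8, -3.6, 0, 0, 0, 0, 1]]]'

```text
time_s: 1.85
ee_pos: [0.4417, -0.0135, 0.2647]
tool_rot: [-0.063, 3.134, 0.003]
contact_force: [0.9, 0.0, -0.4]
opening: 0.088
```

```bash
python3 -c "
from h import *
go(.544,-.172,.2,.03)"
```

```text
t 1.85 tcp [ 0.4417 -0.0135  0.2647] shift cm [ -9.54 -16.26   6.51] turn [0.002 0.007 0.01 ] F [ 0.9  0.  -0.4] op 0.088
```

Call:
step_arm --rows '[[[-1.9, -3.25, 0.6, 0, 0, 0, 1], [-1.9, -3.25, 0.6, 0, 0, 0, 1], [-1.9, -3.25, 0.6, 0, 0, 0, 1], [-1.9, -3.25, 0.6, 0, 0, 0, 1], [-1.9, -3.25, 0.6, 0, 0, 0, 1]]]'

```text
time_s: 2.27
ee_pos: [0.5467, -0.183, 0.2358]
tool_rot: [-0.058, 3.13, 0.001]
contact_force: [0.3, -0.2, -0.3]
opening: 0.088
```

```bash
python3 -c "
from h import *
go(.544,-.172,.074,.03)"
```

```text
t 2.27 tcp [ 0.5467 -0.183   0.2358] shift cm [ 0.42  1.1  16.17] turn [0.    0.012 0.007] F [ 0.3 -0.2 -0.3] op 0.088
```

Call:
step_arm --rows '[[[0.4, 1.0, 2.0, 0, 0.012, 0.007, 1], [0, 0, 2.5, 0, 0, 0, 1], [0, 0, 2.5, 0, 0, 0, 1], [0, 0, 2.5, 0, 0, 0, 1], [0, 0, 0, 0, 0, 0, 1]]]'

```text
time_s: 2.68
ee_pos: [0.5456, -0.1814, 0.1351]
tool_rot: [-0.034, 3.14, -0.003]
contact_force: [-1.2, 0.7, -0.9]
opening: 0.088
```

```bash
python3 -c "
from h import *
go(.544,-.172,.074,.03)
snap('scene','s1.png')"
```

```text
t 2.68 tcp [ 0.5456 -0.1814  0.1351] shift cm [0.14 0.96 6.1 ] turn [-0.002  0.001 -0.008] F [-1.2  0.7 -0.9] op 0.088
```

View pics/s1.png

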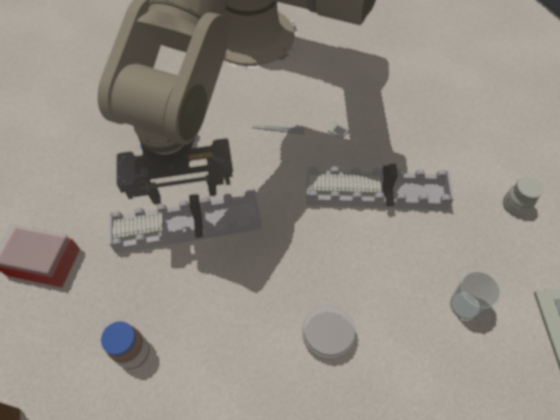

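The open jaws are above the stop, with fingertips at about (155,195) and (213,188). They straddle the stop at (196,215), so I descend.

Call:
step_arm --rows '[[[0.1, 0.95, 0.5, 0, 0, 0, 1], [0, 0, 1.5, 0, 0, 0, 1], [0, 0, 1.5, 0, 0, 0, 1], [0, 0, 1.5, 0, 0, 0, 1], [0, 0, 1.0, 0, 0, 0, 1]]]'

```text
time_s: 3.15
ee_pos: [0.5498, -0.1716, 0.0853]
tool_rot: [-0.036, 3.123, -0.017]
contact_force: [0.9, -0.2, -0.1]
opening: 0.0877
```

```bash
python3 -c "
from h import *
go(.544,-.172,.074,.03)
snap('scene','s2.png')
i=cv2.imread('pics/s2.png')[140:260,100:270]
cv2.imwrite('pics/s2z.png',cv2.resize(cv2.convertScaleAbs(i,alpha=1.5),None,fx=4.5,fy=4.5))"
```

```text
t 3.15 tcp [ 0.5498 -0.1716  0.0853] shift cm [ 0.6  -0.02  1.12] turn [-0.011  0.018 -0.007] F [ 0.9 -0.2 -0.1] op 0.0877
```

View pics/s2z.png

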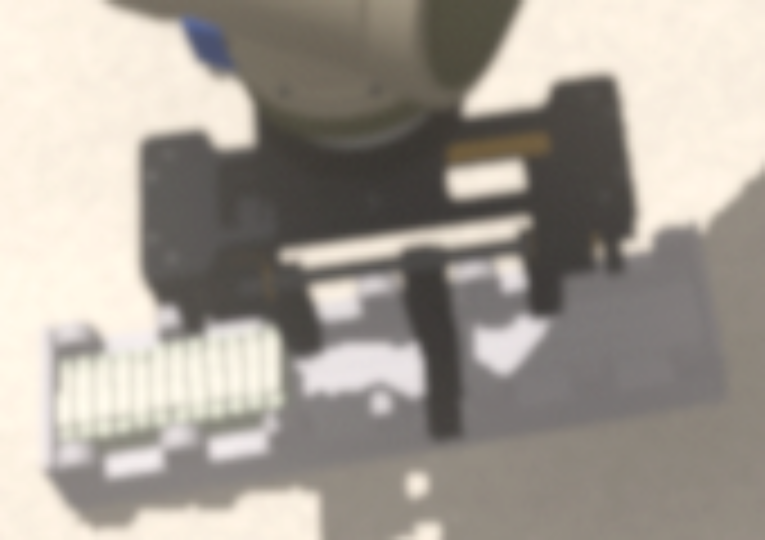

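The fingertips, at zoom (300,350) and (545,310), stand either side of the grip block at (425,290). The rest of the descent follows, done slowly, then the close.

Call:
step_arm --rows '[[[0.5, 0, 0.4, -0.01, 0.018, -0.007, 1], [0.1, 0, 0.4, 0, 0, 0, 1], [0, 0, 0.3, 0, 0, 0, 1], [0, 0, 0, 0, 0, 0, 1], [0, 0, 0, 0, 0, 0, 1]]]'

```text
time_s: 3.62
ee_pos: [0.5441, -0.1714, 0.0755]
tool_rot: [-0.049, 3.141, -0.002]
contact_force: [-0.4, -0.1, 0.6]
opening: 0.0885
```

```bash
python3 -c "
from h import *
go(.544,-.172,.074,.03)"
```

```text
t 3.62 tcp [ 0.5441 -0.1714  0.0755] shift cm [ 0.01 -0.06  0.15] turn [-0.002  0.001  0.001] F [-0.4 -0.1  0.6] op 0.0885
```

Call:
step_arm --rows '[[[0, -0.05, 0.1, 0, 0, 0, 0], [0, 0, 0, 0, 0, 0, 0], [0, 0, 0, 0, 0, 0, 0], [0, 0, 0, 0, 0, 0, 0], [0, 0, 0, 0, 0, 0, 0]]]' --squeeze 25

```text
time_s: 4.03
ee_pos: [0.5446, -0.1723, 0.0756]
tool_rot: [-0.049, 3.139, -0.004]
contact_force: [0.4, 0.5, -0.5]
opening: 0.0568
```

Call:
step_arm --rows '[[[0, 0, 0, 0, 0, 0, 0], [0, 0, 0, 0, 0, 0, 0], [0, 0, 0, 0, 0, 0, 0], [0, 0, 0, 0, 0, 0, 0], [0, 0, 0, 0, 0, 0, 0]]]'

```text
time_s: 4.45
ee_pos: [0.5447, -0.1723, 0.0757]
tool_rot: [-0.049, 3.139, -0.004]
contact_force: [-0.4, 0.3, 0.5]
opening: 0.0237
```

Call:
step_arm --rows '[[[0, 0, 0, 0, 0, 0, 0], [0, 0, 0, 0, 0, 0, 0], [0, 0, 0, 0, 0, 0, 0], [0, 0, 0, 0, 0, 0, 0], [0, 0, 0, 0, 0, 0, 0]]]'

```text
time_s: 4.87
ee_pos: [0.5447, -0.1723, 0.0757]
tool_rot: [-0.049, 3.139, -0.004]
contact_force: [0.3, 0.4, 0.2]
opening: 0.014
```

```bash
python3 -c "
from h import *
go(.544,-.172,.074,.03)
snap('scene','s3.png');snap('top','t3.png')
for n in ('scene','top'): print(arm.place_of(n,'stop_a_grip'))
i=cv2.imread('pics/s3.png')[140:260,100:270]
cv2.imwrite('pics/s3z.png',cv2.resize(cv2.convertScaleAbs(i,alpha=1.5),None,fx=4.5,fy=4.5))"
```

```text
t 4.87 tcp [ 0.5447 -0.1723  0.0757] shift cm [0.07 0.03 0.17] turn [-0.003  0.002  0.001] F [0.3 0.4 0.2] op 0.014
[{'centre': [196.1, 207.2], 'conf': 0.85}]
[]
```

View pics/s3z.png

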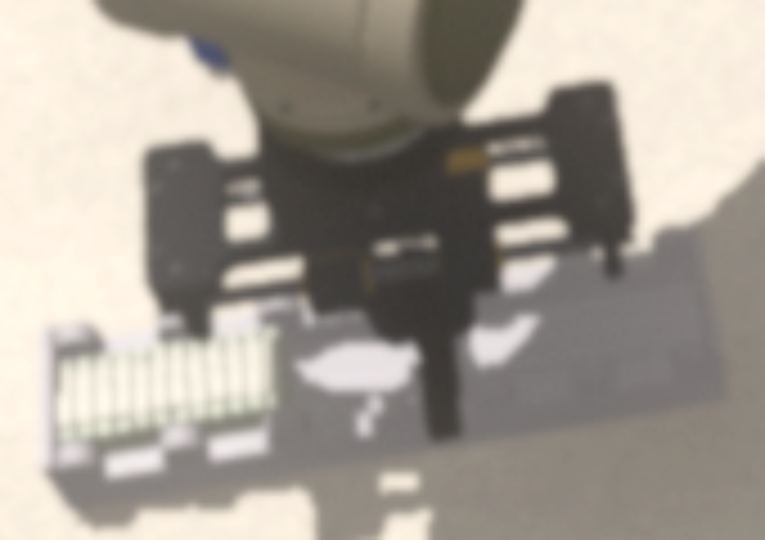

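The fingers closed to 14.0 mm, which matches the block's thickness. Now I lift 30 mm.

Call:
step_arm --rows '[[[0, 0, -0.6, 0, 0, 0, 0], [0, 0, -0.8, 0, 0, 0, 0], [0, 0, -0.8, 0, 0, 0, 0], [0, 0, -0.8, 0, 0, 0, 0], [0, 0, 0, 0, 0, 0, 0]]]'

```text
time_s: 5.48
ee_pos: [0.5444, -0.1721, 0.1086]
tool_rot: [-0.049, 3.14, -0.004]
contact_force: [0.5, -0.7, -1.2]
opening: 0.0136
```

```bash
python3 -c "
from h import *
go(.5465,-.2153,.107,.033)
snap('scene','s4.png');snap('top','t4.png')
for n in ('scene','top'):
  for k in('stop_a_grip','next_notch'):
    for d in arm.place_of(n,k): print(n,k,d,atz(n,d['centre'],.094 if k[0]=='s' else .026))
i=cv2.imread('pics/s4.png')[140:260,100:270]
cv2.imwrite('pics/s4z.png',cv2.resize(cv2.convertScaleAbs(i,alpha=1.5),None,fx=4.5,fy=4.5))"
```

```text
t 5.48 tcp [ 0.5444 -0.1721  0.1086] shift cm [-0.08 -4.33  0.17] turn [-0.002  0.002 -0.002] F [ 0.5 -0.7 -1.2] op 0.0136
scene stop_a_grip {'centre': [190.9, 199.7], 'conf': 0.84} [ 0.54437037 -0.17344436  0.094     ]
scene next_notch {'centre': [174.9, 223.5], 'conf': 0.7} [ 0.55092817 -0.21629649  0.026     ]
```

View pics/s4z.png

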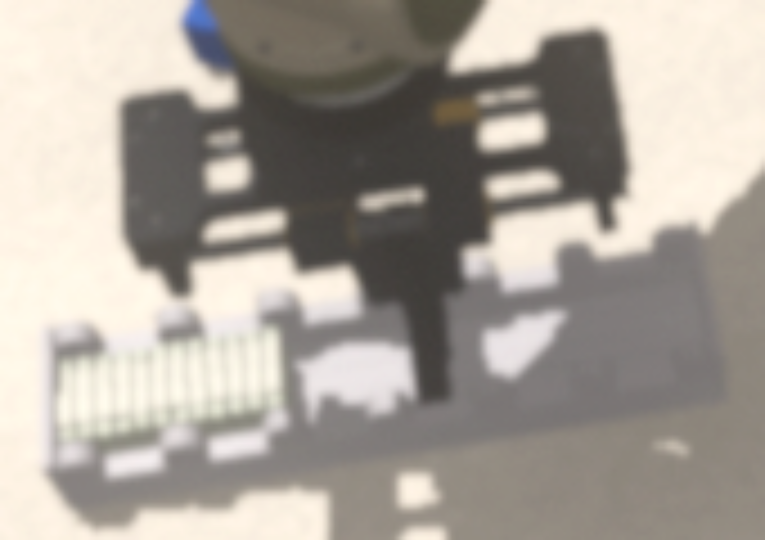

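View pics/t4.png

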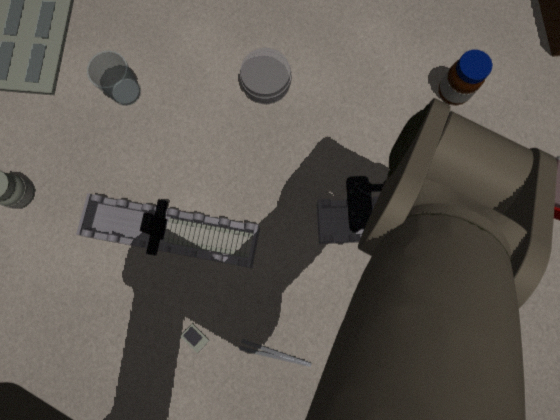

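The stop has come up with the gripper: its bar end moved from zoom (445,435) to (432,400), and it is upright and clear of the teeth. The top view is blocked by the arm. Next is the shift of 43 mm along −y.

Call:
step_arm --rows '[[[-0.1, -1.0, 0, 0, 0, 0, 0], [0, -1.1, 0, 0, 0, 0, 0], [0, -1.1, 0, 0, 0, 0, 0], [0, -1.0, 0, 0, 0, 0, 0], [0, 0, 0, 0, 0, 0, 0]]]'

```text
time_s: 6.2
ee_pos: [0.5457, -0.2184, 0.1051]
tool_rot: [0.049, -3.138, -0.0]
contact_force: [0.0, 0.3, -1.6]
opening: 0.0139
```

```bash
python3 -c "
from h import *
go(.5465,-.2153,.0757,.033)
snap('scene','s5.png')
for n in ('scene',):
  for k in('stop_a_grip','next_notch'):
    for d in arm.place_of(n,k): print(n,k,d,atz(n,d['centre'],.097 if k[0]=='s' else .026))
i=cv2.imread('pics/s5.png')[140:260,100:270]
cv2.imwrite('pics/s5z.png',cv2.resize(cv2.convertScaleAbs(i,alpha=1.5),None,fx=4.5,fy=4.5))"
```

```text
t 6.2 tcp [ 0.5457 -0.2184  0.1051] shift cm [-0.09  0.31  2.93] turn [ 0.    -0.003 -0.002] F [ 0.   0.3 -1.6] op 0.0139
scene stop_a_grip {'centre': [164.8, 204.6], 'conf': 0.74} [ 0.54959648 -0.22120204  0.097     ]
scene next_notch {'centre': [174.9, 221.9], 'conf': 0.72} [ 0.54731379 -0.21616406  0.026     ]
```

View pics/s5z.png

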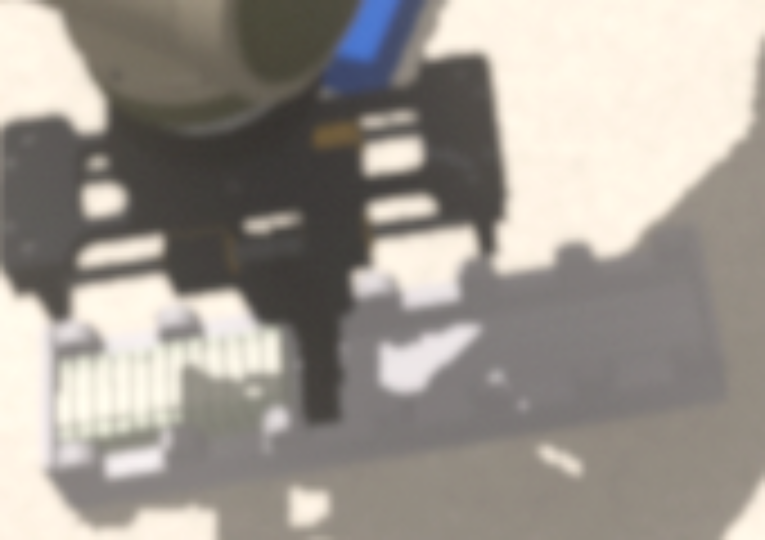

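The stop now hangs over the target notch, with its bar end at zoom (320,420) between the teeth at (278,420) and about (390,400). I correct y by +3 mm and lower it slowly.

Call:
step_arm --rows '[[[-0.1, 0.3, 0.2, 0, 0, 0, 0], [0, 0, 0.4, 0, 0, 0, 0], [0, 0, 0.4, 0, 0, 0, 0], [0, 0, 0.4, 0, 0, 0, 0], [0, 0, 0, 0, 0, 0, 0]]]'

```text
time_s: 6.77
ee_pos: [0.5465, -0.2109, 0.0895]
tool_rot: [0.054, -3.137, -0.003]
contact_force: [-0.4, 0.4, -0.9]
opening: 0.0139
```

```bash
python3 -c "
from h import *
go(.5465,-.2153,.0757,.033)"
```

```text
t 6.77 tcp [ 0.5465 -0.2109  0.0895] shift cm [ 0.01 -0.45  1.38] turn [ 0.002 -0.004  0.002] F [-0.4  0.4 -0.9] op 0.0139
```

Call:
step_arm --rows '[[[0, -0.3, 0, 0, 0, 0, 0], [0, 0, 0, 0, 0, 0, 0], [0, 0, 0, 0, 0, 0, 0], [0, 0, 0, 0, 0, 0, 0], [0, 0, 0, 0, 0, 0, 0]]]'

```text
time_s: 7.18
ee_pos: [0.5467, -0.214, 0.0893]
tool_rot: [0.055, -3.137, -0.003]
contact_force: [-0.6, -0.6, -2.0]
opening: 0.0135
```

```bash
python3 -c "
from h import *
go(.5465,-.2153,.0757,.033)"
```

```text
t 7.18 tcp [ 0.5467 -0.214   0.0893] shift cm [ 0.02 -0.13  1.36] turn [ 0.002 -0.004  0.002] F [-0.6 -0.6 -2. ] op 0.0135
```

Call:
step_arm --rows '[[[0, -0.1, 0.3, 0, 0, 0, 0], [0, 0, 0.3, 0, 0, 0, 0], [0, 0, 0.3, 0, 0, 0, 0], [0, 0, 0.2, 0, 0, 0, 0], [0, 0, 0, 0, 0, 0, 0]]]'

```text
time_s: 7.6
ee_pos: [0.5467, -0.2152, 0.0772]
tool_rot: [0.055, -3.137, -0.003]
contact_force: [-0.8, -0.6, -1.9]
opening: 0.0134
```

```bash
python3 -c "
from h import *
go(.5465,-.2153,.0757,.033)
snap('scene','s6.png')
i=cv2.imread('pics/s6.png')[140:260,100:270]
cv2.imwrite('pics/s6z.png',cv2.resize(cv2.convertScaleAbs(i,alpha=2),None,fx=4.5,fy=4.5))"
```

```text
t 7.6 tcp [ 0.5467 -0.2152  0.0772] shift cm [ 0.02 -0.01  0.15] turn [ 0.002 -0.004  0.002] F [-0.8 -0.6 -1.9] op 0.0134
```

View pics/s6z.png

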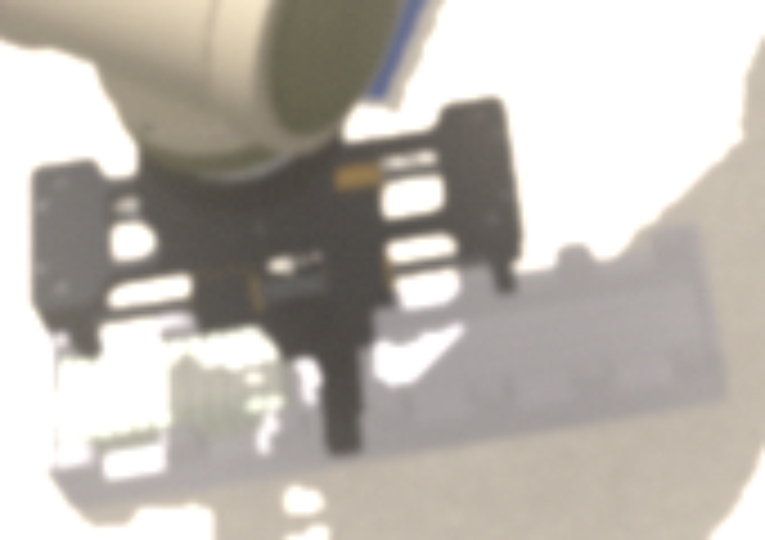

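The bar end at (343,450) is well down between the teeth, and the contact force is still only the stop's own weight. I lower the last 1.5 mm until it touches.

Call:
step_arm --rows '[[[0, 0, 0.1, 0, 0, 0, 0], [0, 0, 0.1, 0, 0, 0, 0], [0, 0, 0, 0, 0, 0, 0], [0, 0, 0, 0, 0, 0, 0], [0, 0, 0, 0, 0, 0, 0]]]'

```text
time_s: 8.07
ee_pos: [0.5469, -0.2153, 0.0759]
tool_rot: [0.055, -3.138, -0.002]
contact_force: [0.1, 0.2, -1.7]
opening: 0.0137
```

Call:
step_arm --rows '[[[0, 0, 0.1, 0, 0, 0, 0], [0, 0, 0, 0, 0, 0, 0], [0, 0, 0, 0, 0, 0, 0], [0, 0, 0, 0, 0, 0, 0], [0, 0, 0, 0, 0, 0, 0]]]'

```text
time_s: 8.48
ee_pos: [0.547, -0.2155, 0.0758]
tool_rot: [0.055, -3.138, -0.001]
contact_force: [-0.8, -0.2, 1.8]
opening: 0.0138
```

The vertical force has gone from −1.7 to +1.8 N, so the bar is resting on the notch floor at the original seated height. Now I release it.

Call:
step_arm --rows '[[[0, 0, 0, 0, 0, 0, 0.3], [0, 0, 0, 0, 0, 0, 0.6], [0, 0, 0, 0, 0, 0, 0.6], [0, 0, 0, 0, 0, 0, 0.6], [0, 0, 0, 0, 0, 0, 0.6]]]'

```text
time_s: 8.9
ee_pos: [0.5473, -0.2156, 0.0759]
tool_rot: [0.055, -3.139, -0.0]
contact_force: [0.7, 0.1, 0.0]
opening: 0.0449
```

Call:
step_arm --rows '[[[0, 0, 0, 0, 0, 0, 0.8], [0, 0, 0, 0, 0, 0, 0.8], [0, 0, 0, 0, 0, 0, 0.8], [0, 0, 0, 0, 0, 0, 0.8], [0, 0, 0, 0, 0, 0, 0.8]]]'

```text
time_s: 9.32
ee_pos: [0.5474, -0.2157, 0.076]
tool_rot: [0.055, -3.139, 0.0]
contact_force: [0.3, 0.7, -1.3]
opening: 0.0703
```

Call:
step_arm --rows '[[[0, 0, -1.0, 0, 0, 0, 0.8], [0, 0, -1.5, 0, 0, 0, 0.8], [0, 0, -2.0, 0, 0, 0, 0.8], [0, 0, -2.5, 0, 0, 0, 0.8], [0, 0, -2.5, 0, 0, 0, 0.8]]]'

```text
time_s: 9.73
ee_pos: [0.5457, -0.2145, 0.1718]
tool_rot: [0.055, -3.131, -0.009]
contact_force: [0.6, 0.4, -0.4]
opening: 0.0705
```

```bash
python3 -c "
from h import *
go(.35,.1,.26,.033)"
```

```text
t 9.73 tcp [ 0.5457 -0.2145  0.1718] shift cm [18.55 32.16 -8.45] turn [ 0.006 -0.01   0.002] F [ 0.6  0.4 -0.4] op 0.0705
```

Now I move the arm aside for a clear look.

Call:
step_arm --rows '[[[0, 0, -3, 0, 0, 0, 0.8], [1, 2, -3, 0, 0, 0, 0.8], [1.5, 3, -1.5, 0, 0, 0, 0.8], [1.5, 3.5, 0, 0, 0, 0, 0.8], [1.5, 3.5, 0, 0, 0, 0, 0.8]]]'

```text
time_s: 10.15
ee_pos: [0.4875, -0.0987, 0.2598]
tool_rot: [-0.044, 3.14, -0.003]
contact_force: [0.8, 0.7, 0.1]
opening: 0.0705
```

Call:
step_arm --rows '[[[1.6, 3.6, 0, 0, 0, 0, 0.8], [1.6, 3.6, 0, 0, 0, 0, 0.8], [1.6, 3.6, 0, 0, 0, 0, 0.8], [1.6, 3.6, 0, 0, 0, 0, 0.8], [1.6, 3.6, 0, 0, 0, 0, 0.8]]]'

```text
time_s: 10.57
ee_pos: [0.3967, 0.0858, 0.2638]
tool_rot: [-0.039, 3.132, -0.005]
contact_force: [0.1, 0.9, 0.4]
opening: 0.0707
```

Call:
step_arm --rows '[[[1.6, 3.6, 0, 0, 0, 0, 0.8], [1.6, 3.6, 0, 0, 0, 0, 0.8], [1, 3.6, 0, 0, 0, 0, 0.8], [0, 3, 0, 0, 0, 0, 0.8], [0, 0, 0, 0, 0, 0, 0.8]]]'

```text
time_s: 10.98
ee_pos: [0.3435, 0.2326, 0.2678]
tool_rot: [-0.045, 3.125, -0.001]
contact_force: [1.0, -0.1, -0.0]
opening: 0.0705
```

```bash
python3 - <<'E'
from h import *
np.set_printoptions(precision=4,suppress=True)
for n in("scene","top"):
    snap(n,n+"9.png")
    for d in arm.place_of(n,"stop_a_grip"): print(n,d,atz(n,d["centre"],.065))
    for d in arm.place_of(n,"next_notch"): print(n,d,atz(n,d["centre"],.026))
s=arm.sense();print(s["time_s"],s["ee_pos"],s["contact_force"])
i=cv2.imread("pics/top9.png")[170:260,300:510]
a=cv2.resize(cv2.convertScaleAbs(i,alpha=1.8),(760,320),interpolation=cv2.INTER_CUBIC)
i=cv2.imread("pics/scene9.png")[180:245,100:270]
b=cv2.resize(cv2.convertScaleAbs(i,alpha=1.5),(760,270),interpolation=cv2.INTER_CUBIC)
cv2.imwrite("pics/z9.png",np.r_[a,b])
E
```

```text
scene {'centre': [171.6, 214.6], 'conf': 0.74} [ 0.5534 -0.2152  0.065 ]
scene {'centre': [175.7, 223.4], 'conf': 0.61} [ 0.5509 -0.2147  0.026 ]
top {'centre': [422.8, 212.3], 'conf': 0.76} [ 0.5484 -0.2121  0.065 ]
top {'centre': [416.7, 217.7], 'conf': 0.96} [ 0.546  -0.2136  0.026 ]
11.2833 [0.3451 0.2281 0.267 ] [ 0.0047  0.0807 -0.4048]
```

View pics/z9.png

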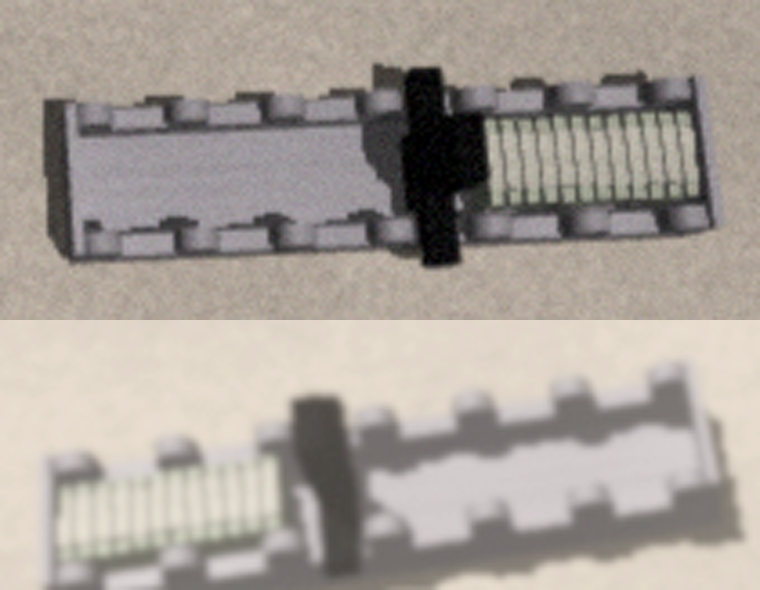

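View pics/top9.png

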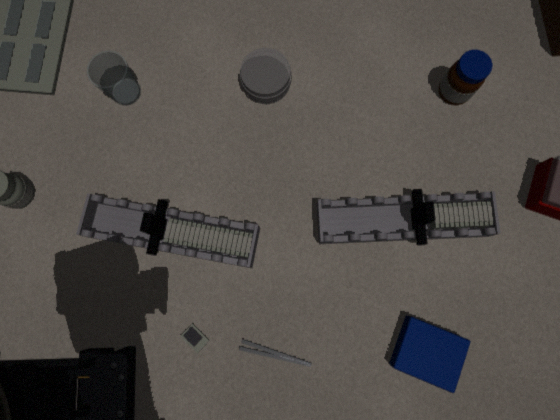

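The top view shows the stop at (420,217), between the two teeth right beside the row. It looks upright and fully down. Stop B is still at (157,227), and the arm is clear of everything, so I hand in.

```bash
python3 -c "
from h import *
print(arm.finish_job())"
```

```text
the job is handed in; nothing more can be done
None
```

I moved rail A's stop one notch towards its cassettes and handed the job in at about 11.3 s. No verdict came back. I gripped the block along the rail (jaws closed to 14 mm), lifted it about 33 mm and shifted it 43 mm. I then lowered it until contact showed at the height it was seated at before, released it and backed the arm away.

**Position:** The last pictures show the stop upright and down in the notch right beside the row. Along the rail, the top camera puts the grip centre at y −0.212 and the scene camera at −0.215, against a notch middle of about −0.2155.

**Disagreement:** Across the rail, the cameras read x = 0.548 (top) and 0.553 (scene), against a notch middle of about 0.547. Even the larger offset is within the 15 mm limit.

**Not measured:** I judged the seated height from the contact force and the gripper height, and the uprightness from the pictures.

**Other stop:** Rail B's stop is at the same pixels as before, and the arm was clear of everything at hand-in.

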